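Crack open a sealed biscuit bin and hold it ajar

TASK

The biscuit bin needs airing before packing: draw the bolt on its front fully back, then take the lid by its handle, pull it free of its sticky seal and keep holding it slightly open by the handle, its front edge about four centimetres up. Do not let the lid fly wide open when the seal gives, leave the tub, jar and cutter standing where they are, and finish while still holding the lid steady: do not put it down or let go.

Things in the scene. Friction and masses are not known exactly. Their poses are not given: they have to be found in the camera images.
- bin: The biscuit bin: an open-topped stainless box, 240 (its x) x 280 (its y) x 120 mm high, fixed to the table, black rubber gasket on the rim. Origin: centre of its underside, on the table. Its x axis points from the front (bolt side, towards the robot) to the hinge side, its y axis to the left seen from the robot, z up. It may stand turned by up to 0.3 rad.
- lid (a joint): Lid angle, rad: 0 shut, grows as the front edge rises; 0.17 = front edge 40 mm up. White plate 240 x 280 x 10 mm, about 0.5 kg, top face 134 mm above the table when shut. Pulled up at the handle, the seal resists to a peak of about 15 N (12 to 20) 1 to 4 mm up, then snaps free by 0.04 rad (7 mm up at the handle), leaving only the weight, about 3 N. It falls shut if let go.
- lid_hinge (a point): A point on the lid's hinge line at its middle, 120 mm from the bin's origin along the bin's x and 124 mm above the table. The hinge line runs along the bin's y. The point turns with the bin, not with the lid.
- lid_handle (a point): Black bridge handle fixed on the lid: a bar (lid_c2) 60 mm long along the bin's x (fore and aft), 14 mm wide (along the bin's y), 16 mm high, on two end posts; gap under it 22 mm high. The point lies on the lid's top face under the middle of the bar, 170 mm from the hinge line; the bar's middle is 30 mm above it along z, its top 38 mm. Axes as the bin's, tilting with the lid.
- bolt (a joint): Travel of the sliding steel bolt in front of the lid, m: 0 fully shut, 0.045 fully drawn back (towards the bin's +y, to the left). Below about 0.027 its flat bar, 60 mm long and 10 mm high, lies over a tab in the middle of the lid's front edge and bars the lid. It slides with about 1.5 N of friction and stays where it is left.
- bolt_grip (a point): Point in the bolt's upright square knob, on its axis, 8 mm below its top. The knob is 14 x 14 mm and 28 mm high (its sides along the bin's axes), its foot stands on the bolt's flat bar 144 mm above the table, its top is at 172 mm. It sits 131 mm in front of the bin's centre (bin x = -0.131) at bin y = 0.030 + the bolt's travel.
- tub: Bystander: open clear plastic tub of biscuits, 150 x 220 x 70 mm, loose, to the left of the bin. Origin: centre of its underside.
- jar: Bystander: amber glass jar with a lid, 72 mm across, 120 mm high, loose, to the right of the bin. Origin: centre of its underside.
- cutter: Bystander: round steel biscuit cutter (ring), 68 mm across, 28 mm high, loose, to the right of the bin. Origin: centre of its underside.

How it is judged:
On the way, in this order (a step that is already met when the one before it is completed fails the run):
1. the bolt is drawn fully back (value of joint bolt above 0.035 m), for 0.2 s.
2. the lid is pulled free of its seal by the handle (value of joint lid above 0.06 rad and contact force between the fingers and lid_c2 above 0.5 N), for 0.1 s.
At the end, for the whole second after the job is handed in: The fingers still hold the lid's handle (contact over 0.5 N) with the lid steady (under 0.05 rad/s) and 0.10 to 0.26 rad open (front edge about 24 to 62 mm up), and the bolt is still drawn back (over 33 of its 45 mm) (value of joint lid between 0.1 and 0.26 rad and velocity of joint lid between -0.05 and 0.05 rad/s and contact force between the fingers and lid_c2 above 0.5 N and value of joint bolt above 0.033 m); the arm keeps its last pose, push and grip.
It fails at once if the lid flies wide open (over 0.45 rad, front edge over 100 mm up) (value of joint lid above 0.45 rad).
It fails at once if the tub, jar or cutter is moved by more than 30 mm (distance of any of tub, jar, cutter from where it was at the start of the episode above 0.03 m).
It also fails if it takes over 45 s, if anything falls off the work surface, if the arm or the gripper's body presses on something with over 40 N, if the wrist force passes 120 N, or if a joint passes its speed limit or range.

ROBOT

A 7-joint arm with a two-finger parallel gripper is mounted at the origin on the work surface. World frame = base frame: x ahead of the robot, y to its left, z up, the work surface at z = 0. Lengths are in m, angles in rad, forces in N, time in s.
With the tool pointing down it reaches from about 0.4 to 0.925 m from the base axis. Payload 4.1 kg.
Tool frame: the origin (TCP) lies at the very end of the fingers, on their centre line; the grasp point (between the pads) lies 19 mm behind it (grip_depth is the distance from the TCP to the grasp point, in m); z points along the fingers, y is the line along which they close (so a half turn about z gives the same grasp; the last joint's range is limited). The gripper opens to 85 mm and grips with 20 to 120 N. Pads are 22 mm wide; open, the fingers measure 114 mm over their backs; the gripper's body (76 mm by 85 mm) begins 54 mm behind the grasp point. The pads swing forward as they close: fully open they stand 13 mm farther back than shut.
Start: joints at [1.158, 0.398, 0.045, 1.537, -0.019, 1.207, -0.051], TCP at [0.201, -0.618, 0.231] pointing down, gripper open.
Joint ranges: [-2.82, 2.82], [-0.49, 2.23], [-1.37, 1.46], [0, 2.46], [-1.36, 4.5], [0.23, 2], [-2.94, 2.94]. Speed limits (rad/s): [2.57, 2.57, 3.14, 3.14, 3.14, 3.14, 3.14].

INTERFACE

Orientations are given as a 3x3 rotation matrix whose columns are the frame's x, y, z axes.
In Python, from station import read_state, get_image, job_done, grip_depth gives the robot as it stands. The module is installed in compiled form; this text tells all that it offers.
- The arm moves only by the tool carry_out, never from a script. Its argument "increments" is a list of rows, each an object with "travel": the shift along the tool's x, y, z in cm, a list of three; "delta_rot": the turn, a rotation vector about the tool's x, y, z in rad, a list of three. A call has 1 to 10 rows; each row shifts and turns the commanded pose from where the row before left it, along the tool's axes as they then stand; what a row does not reach is not made up. A row lasts 1/8 s, in which the tool goes at most 62.5 mm and 10.7 degrees, less where a joint would pass 70% of its speed; a pose out of reach is approached as far as the arm can. A call with a gripper value outside its range is refused whole. "fingers" is the gripper's target within -1 to 1 (shut at 1, half-way at 0, fully open at -1), set as the call begins (left out, the last holds). The fingers move at their own pace and stop on an object; the grip force is fixed at half the most. Time passes only in rows, so rows that do not move let the fingers close. It gives the time, the measured TCP pose, the force, the opening and the grip force at its end, in the units of the state.
- read_state(): the state, without advancing time (a new reading comes with each control period).
- get_image(name): name is "side" or "top" or "wrist"; returns a dict with "image" (420x560x3 uint8, blue, green, red), "camera_matrix" (3x3 intrinsics, pixels), "k1" (the pictures are not rectified: a ray, as slopes to the right and down, at radius r is drawn at 1 + k1 r^2 times it, then the intrinsics apply), "T" (4x4, takes a point from camera to world coordinates); the wrist camera has in their place "T_tool_cam" (4x4, takes a point from camera to tool coordinates, whose origin is the TCP and whose axes are the flange's). Camera axes: x right, y down, z forward; pixel columns grow to the right and rows downward; lengths in m; the calibration is good to about 2 mm. A picture is of the moment at which its call begins: read the wrist's pose just before it. There is no depth.
- job_done(): hands the job in; it is judged then, once.
The state is a dict: "t": time; "joint_positions": joint angles; "qd": joint speeds; "effort": joint torques, N m; "position": TCP position; "orientation": TCP orientation; "ft_force": force on the tool from outside, world axes, zero at the start; "ft_torque": the same for the moment, N m; "finger_gap": opening from 0.0 (shut) to 1.0 (fully open); "grasp_force": force on a finger pad.
Only numpy, scipy, OpenCV 4.12 (cv2) and the standard library are available. Lean on these libraries where they do the work, as an engineer would, in place of code of your own. Each camera call takes 0.05 s, during which the arm holds its last target. There are 200 camera calls.

## Working session

There is one attempt and no reset: what is moved stays moved. The work goes in short steps, Python scripts to look and compute and a tool call to move; the robot and the scene stay as the last step left them, time stands still between calls to the robot, and variables do not carry over. Pictures are saved under pics/ and viewed, at most 10 in all, crops included, and the job is handed in when it is done.

Besides the shell and the picture viewer there is one more tool, called after ">>>" as name(argument=value, ...), one argument or row to a line, values as JSON. carry_out: Moves the arm, as the interface text tells. Its arguments: {"type":"object","properties":{"increments":{"type":"array"},"fingers":{"type":"number"}},"required":["increments"]}

```bash
mkdir -p pics; cat > h.py <<'E'
import numpy as np, cv2
from station import *
def ray(c,uv,T=None):
    K=c["camera_matrix"];T=c["T"] if T is None else T
    p=cv2.undistortPoints(np.array([[uv]],float),np.array(K),np.array([c["k1"],0,0,0.]))[0,0]
    T=np.array(T);return T[:3,3],T[:3,:3]@np.array([p[0],p[1],1])
def onz(c,uv,z,T=None):
    o,d=ray(c,uv,T);return o+d*(z-o[2])/d[2]
def proj(c,P,T=None):
    T=np.array(c["T"] if T is None else T)
    q=T[:3,:3].T@(np.array(P)-T[:3,3]);x,y=q[:2]/q[2];s=1+c["k1"]*(x*x+y*y)
    K=np.array(c["camera_matrix"]);return (K@[x*s,y*s,1])[:2]
def wristT(c,s):
    T=np.eye(4);T[:3,:3]=np.array(s["orientation"]);T[:3,3]=s["position"];return T@np.array(c["T_tool_cam"])
E
python3 - <<'E'
from h import *
s=read_state();print(s["t"],s["position"],np.round(s["orientation"],3),s["finger_gap"],grip_depth)
for n in("top","side"):
    c=get_image(n);cv2.imwrite(f"pics/{n}0.png",c["image"]);print(n,np.round(c["T"],3),c["k1"],c["camera_matrix"])
E
```

```text
0.0 [ 0.20046606 -0.61765245  0.23027119] [[ 0.951  0.309 -0.001]
 [ 0.309 -0.951  0.002]
 [-0.    -0.002 -1.   ]] 0.997574584185986 0.0187
top [[-0.014 -0.987  0.157  0.43 ]
 [-1.     0.014 -0.003  0.076]
 [ 0.    -0.157 -0.988  1.415]
 [ 0.     0.     0.     1.   ]] -0.037689440642804266 [[506.28197427   0.         282.32787524]
 [  0.         506.28197427 209.0416761 ]
 [  0.           0.           1.        ]]
side [[ 0.991 -0.104  0.084  0.551]
 [-0.132 -0.679  0.722 -0.759]
 [-0.018 -0.726 -0.687  0.905]
 [ 0.     0.     0.     1.   ]] -0.010985275827949632 [[408.37917303   0.         277.64196766]
 [  0.         408.37917303 214.04701964]
 [  0.           0.           1.        ]]
```

View pics/top0.png

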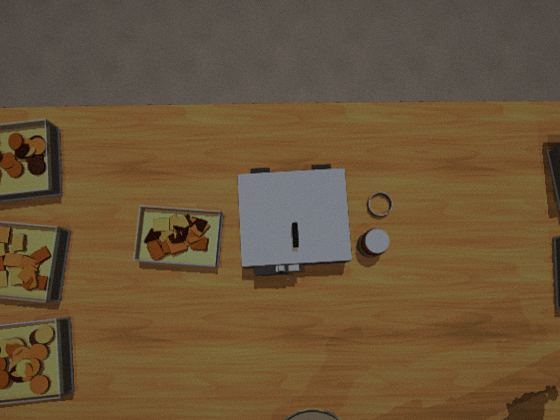

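View pics/side0.png

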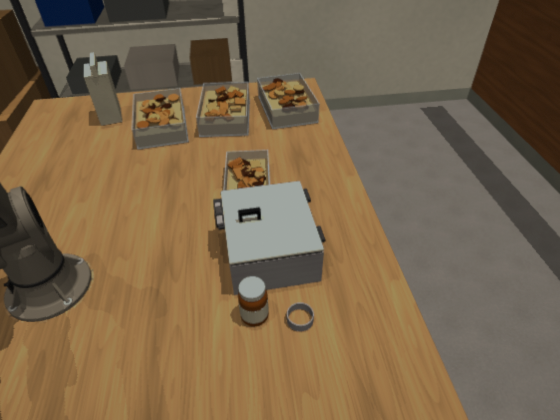

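The top view shows the lid with corners near (238,174), (345,169), (351,262) and (242,267). The handle is at (295,235) and the bolt knob near (288,267). The tub is on the left at (180,238), the jar at (375,242) and the cutter at (379,205).

```bash
python3 - <<'E'
from h import *
c=get_image("top");im=c["image"];hsv=cv2.cvtColor(im,cv2.COLOR_BGR2HSV)
m=((hsv[...,1]<70)&(hsv[...,2]>130)).astype(np.uint8)*255
m[:, :225]=0;m[:,358:]=0;m[:160]=0;m[290:]=0
m=cv2.morphologyEx(m,cv2.MORPH_OPEN,np.ones((9,9)))
k=max(cv2.findContours(m,0,2)[0],key=cv2.contourArea)
P=np.array([onz(c,p[0],.134)[:2] for p in k],np.float32)
r=cv2.minAreaRect(P);print(r);B=cv2.boxPoints(r);print(B)
e=[B[(i+1)%4]-B[i] for i in range(4)];x=max(e,key=lambda v:v[0]/np.linalg.norm(v));th=np.arctan2(x[1],x[0]);print("th",th)
R=np.array([[np.cos(th),-np.sin(th)],[np.sin(th),np.cos(th)]]);o=np.array(r[0])
b=(hsv[...,2]<60).astype(np.uint8);b[:200]=0;b[252:]=0;b[:,:270]=0;b[:,320:]=0
y,xx=np.nonzero(b);h=onz(c,(xx.mean(),y.mean()),.172)[:2]
print("handle",h,"pred",o+R@[-.05,0])
kn=o+R@[-.131,.03];print("knob",kn,proj(c,[*kn,.172]))
for n,uv,z in(("jar",(376,241),.12),("cut",(379,205),.02),("tubR",(221,238),.07)):print(n,onz(c,uv,z))
cv2.imwrite("pics/top1.png",cv2.resize(im[155:295,215:405],None,fx=4,fy=4,interpolation=2))
E
```

```text
Traceback (most recent call last):
ValueError: max() iterable argument is empty
```

```bash
cat > a.py <<'E'
from h import *
c=get_image("top");im=c["image"];hsv=cv2.cvtColor(im,cv2.COLOR_BGR2HSV)
print(hsv[200,290],hsv[255,330],hsv[200,360])
m=((hsv[...,0]>85)&(hsv[...,2]>105)).astype(np.uint8)*255
m[:, :225]=0;m[:,358:]=0;m[:160]=0;m[290:]=0
m=cv2.morphologyEx(m,cv2.MORPH_CLOSE,np.ones((5,5)));m=cv2.morphologyEx(m,cv2.MORPH_OPEN,np.ones((25,25)))
k=max(cv2.findContours(m,0,2)[0],key=cv2.contourArea)
P=np.array([onz(c,p[0],.134)[:2] for p in k],np.float32)
r=cv2.minAreaRect(P);print(r);B=cv2.boxPoints(r);print(B)
e=[B[(i+1)%4]-B[i] for i in range(4)];x=max(e,key=lambda v:v[0]/np.linalg.norm(v));th=np.arctan2(x[1],x[0]);print("th",th)
R=np.array([[np.cos(th),-np.sin(th)],[np.sin(th),np.cos(th)]]);o=np.array(r[0])
b=(hsv[...,2]<60).astype(np.uint8);b[:200]=0;b[252:]=0;b[:,:270]=0;b[:,320:]=0
y,xx=np.nonzero(b);h=onz(c,(xx.mean(),y.mean()),.172)[:2]
print("handle",h,"pred",o+R@[-.05,0])
kn=o+R@[-.131,.03];print("knob",kn,proj(c,[*kn,.172]))
for n,uv,z in(("jar",(376,241),.12),("cut",(379,205),.02),("tubR",(221,238),.07)):print(n,onz(c,uv,z))
cv2.imwrite("pics/top1.png",cv2.resize(im[155:295,215:405],None,fx=4,fy=4,interpolation=2))
E
python3 a.py
```

```text
[120  21 136] [115  23 136] [ 18 153 118]
((0.6152981519699097, 0.04397309571504593), (0.23794898390769958, 0.2758704721927643), 2.471972703933716)
[[ 0.4904851   0.17664853]
 [ 0.50238365 -0.09896524]
 [ 0.74011123 -0.08870234]
 [ 0.72821265  0.18691143]]
th 0.04314405
handle [0.56376359 0.04236927] pred [0.56534468 0.04181656]
knob [0.48312613 0.06829506] [284.79586781 267.51569182]
jar [ 0.54966251 -0.16722326  0.12      ]
cut [ 0.65970284 -0.19868542  0.02      ]
tubR [0.56808176 0.23671827 0.07      ]
```

View pics/top1.png

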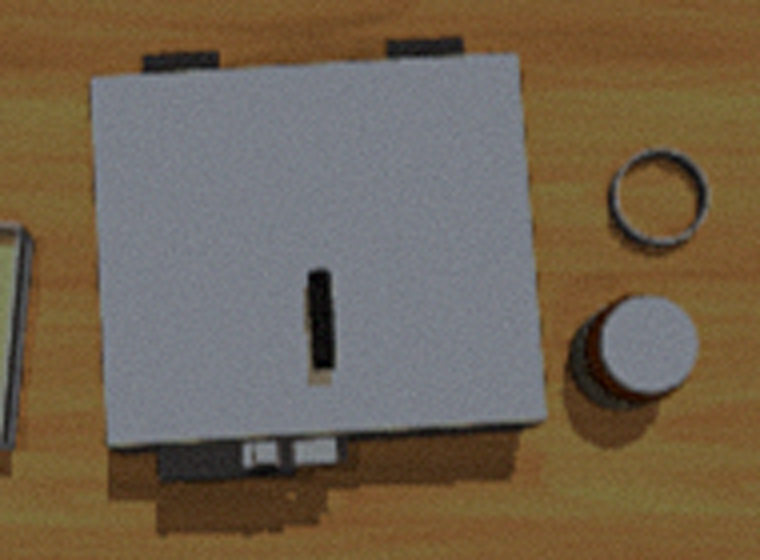

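The handle is at crop (320,320), and the bar with its knob is around (245–342, 452). I'll aim the tool so its y lies along the bin's y, then move above the knob and look.

>>> carry_out(
  increments=[
    {"travel": [0,0,-3.5],"delta_rot": [0,0,0.1355]},
    {"travel": [0,0,-3.5],"delta_rot": [0,0,0.1355]},
    {"travel": [3,-4,0],"delta_rot": [0,0,0]},
    {"travel": [3,-4,0],"delta_rot": [0,0,0]},
    {"travel": [3,-4,0],"delta_rot": [0,0,0]},
    {"travel": [3,-4,0],"delta_rot": [0,0,0]},
    {"travel": [3,-4,0],"delta_rot": [0,0,0]},
    {"travel": [3,-4,0],"delta_rot": [0,0,0]},
    {"travel": [3,-4,0],"delta_rot": [0,0,0]},
    {"travel": [3,-4,0],"delta_rot": [0,0,0]},
  ],
  fingers=-1,
)

```text
t: 1.45
position: [0.4273, -0.2868, 0.3013]
orientation: [[0.999, 0.043, 0.0], [0.043, -0.999, -0.0], [0.0, 0.0, -1.0]]
ft_force: [0.9, -0.3, -0.4]
finger_gap: 1.0
grasp_force: 0.0
```

>>> carry_out(
  increments=[
    {"travel": [0.9,-4.4,0],"delta_rot": [0,0,0]},
    {"travel": [0.9,-4.4,0],"delta_rot": [0,0,0]},
    {"travel": [0.9,-4.4,0],"delta_rot": [0,0,0]},
    {"travel": [0.9,-4.4,0],"delta_rot": [0,0,0]},
    {"travel": [0.9,-4.4,0],"delta_rot": [0,0,0]},
    {"travel": [0.9,-4.4,0],"delta_rot": [0,0,0]},
    {"travel": [0.9,-4.4,0],"delta_rot": [0,0,0]},
    {"travel": [0.9,-4.4,0],"delta_rot": [0,0,0]},
    {"travel": [0,0,0],"delta_rot": [0,0,0]},
    {"travel": [0,0,0],"delta_rot": [0,0,0]},
  ],
)

```text
t: 2.7
position: [0.4834, 0.0658, 0.301]
orientation: [[0.999, 0.043, -0.001], [0.043, -0.999, -0.001], [-0.001, 0.001, -1.0]]
ft_force: [-0.8, 0.5, 0.3]
finger_gap: 0.997
grasp_force: 0.0
```

```bash
cat > w.py <<'E'
import sys
from h import *
s=read_state();c=get_image("wrist");T=wristT(c,s);cv2.imwrite(sys.argv[1],c["image"])
print(s["t"],np.round(s["position"],4),np.round(s["orientation"],3).tolist(),np.round(s["ft_force"],1),s["finger_gap"])
print("Ttc",np.round(c["T_tool_cam"],3).tolist())
th=.043;R=np.array([[np.cos(th),-np.sin(th)],[np.sin(th),np.cos(th)]]);o=np.array([.6153,.044])
for n,p,z in(("knobtop",(-.131,.03),.172),("handletop",(-.05,0),.172),("hf",(-.08,0),.172),("fr corner",(-.12,.14),.134),("fr right",(-.12,-.14),.134)):
    print(n,proj(c,[*(o+R@p),z],T))
E
python3 w.py pics/w1.png
```

```text
2.7 [0.4834 0.0658 0.301 ] [[0.999, 0.043, -0.001], [0.043, -0.999, -0.001], [-0.001, 0.001, -1.0]] [-0.8  0.5  0.3] 0.9969142340462289
Ttc [[-0.001, -0.965, -0.261, 0.067], [1.0, -0.0, -0.001, -0.001], [0.001, -0.261, 0.965, -0.143], [0.0, 0.0, 0.0, 1.0]]
knobtop [276.21782349 200.04307091]
handletop [309.6254192  111.76502565]
hf [308.78524945 145.99601274]
fr corner [174.66131092 181.84737111]
fr right [433.08942279 181.65304522]
```

View pics/w1.png

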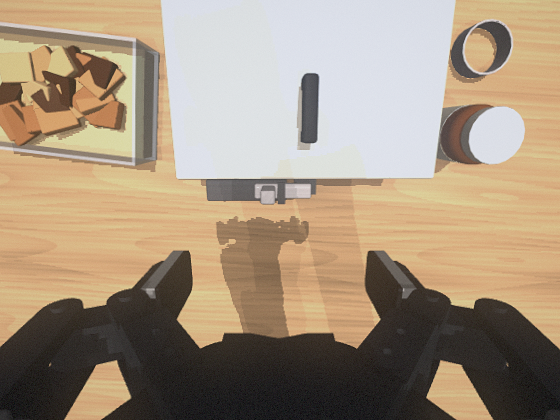

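The wrist view shows the bolt at about (205–315, 190) with the knob near (268,195), roughly 8 px left of where I predicted. The handle bar spans (310, 73–143) and the front lid edge is at row 179. I'll zoom in on the bolt.

```bash
python3 -c "
import cv2;i=cv2.imread('pics/w1.png')[165:215,195:325];cv2.imwrite('pics/w1c.png',cv2.resize(i,None,fx=6,fy=6,interpolation=2))"
```

```text
(no output)
```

View pics/w1c.png

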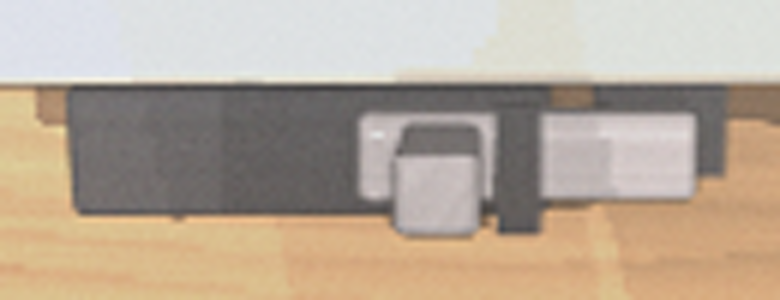

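```bash
python3 - <<'E'
from h import *
s=read_state();c=get_image("wrist");T=wristT(c,s)
print("knob",onz(c,(267.8,197.5),.172,T)); 
for uv in((310.5,73),(309.5,143)):print("bar end",onz(c,uv,.172,T))
for uv in((176,179),(435,179)):print("corner",onz(c,uv,.134,T))
for uv in((281.7,203.7),(281.7,180)):
  for z in(.144,.15,.16):print("strap",z,onz(c,uv,z,T))
print("plate front",onz(c,(220,200.5),.134,T))
E
```

```text
knob [0.48538996 0.0759075  0.172     ]
bar end [0.59745943 0.0425095  0.172     ]
bar end [0.53812327 0.03941247 0.172     ]
corner [0.49280648 0.17650142 0.134     ]
corner [ 0.50424018 -0.10322938  0.134     ]
strap 0.144 [0.47250412 0.06167612 0.144     ]
strap 0.15 [0.47406511 0.06181402 0.15      ]
strap 0.16 [0.47666676 0.06204385 0.16      ]
strap 0.144 [0.49798313 0.06278541 0.144     ]
strap 0.15 [0.49903416 0.0629011  0.15      ]
strap 0.16 [0.50078588 0.06309393 0.16      ]
plate front [0.47079741 0.12924434 0.134     ]
```

>>> carry_out(
  increments=[
    {"travel": [0.2,-1.0,3],"delta_rot": [0,0,0]},
    {"travel": [0,0,4],"delta_rot": [0,0,0]},
    {"travel": [0,0,4],"delta_rot": [0,0,0]},
    {"travel": [0,0,2],"delta_rot": [0,0,0]},
    {"travel": [0,0,1.4],"delta_rot": [0,0,0]},
    {"travel": [0,0,0],"delta_rot": [0,0,0]},
  ],
)

```text
t: 3.55
position: [0.4848, 0.0757, 0.1567]
orientation: [[0.999, 0.042, -0.002], [0.042, -0.999, -0.0], [-0.002, 0.0, -1.0]]
ft_force: [-0.7, -1.0, -0.7]
finger_gap: 1.002
grasp_force: 0.0
```

>>> carry_out(
  increments=[
    {"travel": [0,0,0],"delta_rot": [0,0,0]},
    {"travel": [0,0,0],"delta_rot": [0,0,0]},
    {"travel": [0,0,0],"delta_rot": [0,0,0]},
    {"travel": [0,0,0],"delta_rot": [0,0,0]},
    {"travel": [0,0,0],"delta_rot": [0,0,0]},
    {"travel": [0,0,0],"delta_rot": [0,0,0]},
    {"travel": [0,0,0],"delta_rot": [0,0,0]},
    {"travel": [0,0,0],"delta_rot": [0,0,0]},
  ],
  fingers=1,
)

```text
t: 4.55
position: [0.4854, 0.0766, 0.1578]
orientation: [[0.999, 0.043, 0.001], [0.043, -0.999, -0.0], [0.0, 0.0, -1.0]]
ft_force: [-1.3, 0.3, 5.6]
finger_gap: 0.142
grasp_force: 60.5
```

>>> carry_out(
  increments=[
    {"travel": [0,-0.5,0],"delta_rot": [0,0,0]},
    {"travel": [0,-0.5,0],"delta_rot": [0,0,0]},
    {"travel": [0,-0.5,0],"delta_rot": [0,0,0]},
    {"travel": [0,-0.5,0],"delta_rot": [0,0,0]},
    {"travel": [0,-0.5,0],"delta_rot": [0,0,0]},
    {"travel": [0,-0.5,0],"delta_rot": [0,0,0]},
    {"travel": [0,-0.3,0],"delta_rot": [0,0,0]},
    {"travel": [0,0,0],"delta_rot": [0,0,0]},
  ],
)

```text
t: 5.55
position: [0.4839, 0.1097, 0.1578]
orientation: [[0.999, 0.043, 0.0], [0.043, -0.999, -0.0], [0.0, 0.0, -1.0]]
ft_force: [-2.0, -0.7, 6.2]
finger_gap: 0.143
grasp_force: 60.7
```

Moved 33 mm with no stop yet, so I'll continue in small rows to the stop.

>>> carry_out(
  increments=[
    {"travel": [0,-0.2,0],"delta_rot": [0,0,0]},
    {"travel": [0,-0.2,0],"delta_rot": [0,0,0]},
    {"travel": [0,0,0],"delta_rot": [0,0,0]},
  ],
)

```text
t: 5.92
position: [0.4837, 0.1123, 0.1577]
orientation: [[0.999, 0.042, -0.0], [0.042, -0.999, -0.002], [-0.0, 0.002, -1.0]]
ft_force: [-2.4, -3.0, 6.9]
finger_gap: 0.142
grasp_force: 60.8
```

>>> carry_out(
  increments=[
    {"travel": [0,-0.2,0],"delta_rot": [0,0,0]},
    {"travel": [0,0,0],"delta_rot": [0,0,0]},
  ],
)

```text
t: 6.18
position: [0.4837, 0.1123, 0.1577]
orientation: [[0.999, 0.041, -0.0], [0.041, -0.999, -0.005], [-0.001, 0.005, -1.0]]
ft_force: [-1.3, -6.1, 8.7]
finger_gap: 0.144
grasp_force: 60.9
```

The bolt is on its stop. Next I'll open, lift and move over the handle.

>>> carry_out(
  increments=[
    {"travel": [0,0.3,0],"delta_rot": [0,0,0]},
    {"travel": [0,0,0],"delta_rot": [0,0,0]},
    {"travel": [0,0,0],"delta_rot": [0,0,0]},
    {"travel": [0,0,0],"delta_rot": [0,0,0]},
    {"travel": [0,0,-3],"delta_rot": [0,0,0]},
    {"travel": [0,0,-4],"delta_rot": [0,0,0]},
    {"travel": [0,0,-4],"delta_rot": [0,0,0]},
    {"travel": [4,3.7,-2],"delta_rot": [0,0,0]},
    {"travel": [4,3.8,0],"delta_rot": [0,0,0]},
    {"travel": [0,0,0],"delta_rot": [0,0,0]},
  ],
  fingers=-1,
)

```text
t: 7.42
position: [0.5691, 0.0365, 0.2865]
orientation: [[0.999, 0.036, 0.0], [0.036, -0.999, -0.001], [0.0, 0.001, -1.0]]
ft_force: [0.0, 0.1, -0.4]
finger_gap: 1.005
grasp_force: 0.0
```

```bash
python3 w.py pics/w2.png; python3 - <<'E'
from h import *
s=read_state();c=get_image("wrist");T=wristT(c,s);im=c["image"]
P=[.5678,.041];u=proj(c,[*P,.172],T);print(u)
x0,x1=int(u[0]-60),int(u[0]+60);y0,y1=int(u[1]-75),int(u[1]+75)
b=(im[y0:y1,x0:x1].max(2)<70).astype(np.uint8);n,l,st,ce=cv2.connectedComponentsWithStats(b)
for i in range(1,n):
    if st[i,4]>200:print(st[i]+[x0,y0,0,0,0],onz(c,ce[i]+[x0,y0],.172,T))
E
```

```text
7.425 [0.5691 0.0365 0.2865] [[0.999, 0.036, 0.0], [0.036, -0.999, -0.001], [0.0, 0.001, -1.0]] [ 0.   0.1 -0.4] 1.0049478131045562
Ttc [[-0.001, -0.965, -0.261, 0.067], [1.0, -0.0, -0.001, -0.001], [0.001, -0.261, 0.965, -0.143], [0.0, 0.0, 0.0, 1.0]]
knobtop [243.71969389 286.57010996]
handletop [272.92877487 207.53164437]
hf [273.33631179 238.19698803]
fr corner [148.48402438 260.16356444]
fr right [400.48402765 258.30142731]
[277.36631633 203.15028091]
```

View pics/w2.png

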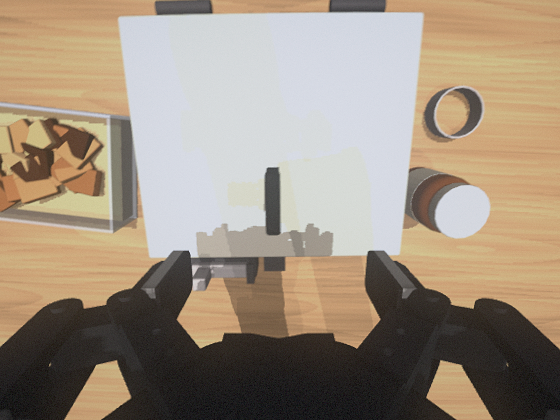

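The bolt now lies clear of the tab at (275,263), with the knob at (200,285). The handle bar is at column ~272, rows 167–234.

```bash
python3 - <<'E'
from h import *
s=read_state();c=get_image("wrist");T=wristT(c,s)
im=c["image"];b=im[160:245,255:295].max(2)<75;y,x=np.nonzero(b);print(x.min()+255,x.max()+255,y.min()+160,y.max()+160)
for v in(167,201,234):
    p=onz(c,(272.7,v),.172,T);print(p,np.array(s["orientation"]).T@(p-s["position"]))
E
```

```text
272 284 165 231
[0.59963411 0.04830478 0.172     ] [ 0.03352604 -0.005621    0.11459068]
[0.56867498 0.04716969 0.172     ] [ 0.00254663 -0.00579421  0.11463536]
[0.53670566 0.04600091 0.172     ] [-0.0294435  -0.00597641  0.1146815 ]
```

```bash
python3 - <<'E'
from h import *
s=read_state();c=get_image("wrist");T=wristT(c,s)
print(np.round(s["position"],4),np.round(s["orientation"],3).tolist())
for im in(c["image"],cv2.imread("pics/w2.png")):
    b=(im[150:245,240:310].max(2)<90).astype(np.uint8);n,l,st,ce=cv2.connectedComponentsWithStats(b);i=1+st[1:,4].argmax();u=ce[i]+[240,150]
    p=onz(c,u,.172,T);print(st[i],u,p,np.array(s["orientation"]).T@(p-s["position"]))
E
```

```text
[0.5661 0.0421 0.2869] [[0.999, 0.044, -0.001], [0.044, -0.999, 0.001], [-0.001, -0.001, -1.0]]
[ 33  14  14  68 926] [279.4524838  197.61555076] [0.57163656 0.04209642 0.172     ] [0.00566052 0.00035979 0.11485802]
[ 25  18  15  67 857] [272.09568261 201.16569428] [0.56801815 0.04865228 0.172     ] [ 0.00233441 -0.00634908  0.11486737]
```

The arm had still been settling; it is now centred over the bar, so I'll descend and grip.

>>> carry_out(
  increments=[
    {"travel": [0.4,0,4],"delta_rot": [0,0,0]},
    {"travel": [0,0,4],"delta_rot": [0,0,0]},
    {"travel": [0,0,3],"delta_rot": [0,0,0]},
    {"travel": [0,0,2],"delta_rot": [0,0,0]},
    {"travel": [0,0,1.2],"delta_rot": [0,0,0]},
    {"travel": [0,0,0],"delta_rot": [0,0,0]},
    {"travel": [0,0,0],"delta_rot": [0,0,0]},
  ],
)

```text
t: 8.5
position: [0.5714, 0.0416, 0.1463]
orientation: [[0.999, 0.043, 0.002], [0.043, -0.999, 0.0], [0.002, 0.0, -1.0]]
ft_force: [0.4, -0.3, -0.3]
finger_gap: 0.997
grasp_force: 0.0
```

>>> carry_out(
  increments=[
    {"travel": [0,0,0],"delta_rot": [0,0,0]},
    {"travel": [0,0,0],"delta_rot": [0,0,0]},
    {"travel": [0,0,0],"delta_rot": [0,0,0]},
    {"travel": [0,0,0],"delta_rot": [0,0,0]},
    {"travel": [0,0,0],"delta_rot": [0,0,0]},
    {"travel": [0,0,0],"delta_rot": [0,0,0]},
    {"travel": [0,0,0],"delta_rot": [0,0,0]},
    {"travel": [0,0,0],"delta_rot": [0,0,0]},
  ],
  fingers=1,
)

```text
t: 9.5
position: [0.5708, 0.0411, 0.1455]
orientation: [[0.999, 0.043, 0.0], [0.043, -0.999, -0.0], [0.0, 0.0, -1.0]]
ft_force: [-1.8, -0.2, 4.3]
finger_gap: 0.154
grasp_force: 58.9
```

>>> carry_out(
  increments=[
    {"travel": [0.02,0,-0.14],"delta_rot": [0,-0.0085,0]},
    {"travel": [0.02,0,-0.14],"delta_rot": [0,-0.0085,0]},
    {"travel": [0.02,0,-0.14],"delta_rot": [0,-0.0085,0]},
    {"travel": [0.02,0,-0.14],"delta_rot": [0,-0.0085,0]},
    {"travel": [0.02,0,-0.14],"delta_rot": [0,-0.0085,0]},
    {"travel": [0.02,0,-0.14],"delta_rot": [0,-0.0085,0]},
  ],
)

```text
t: 10.25
position: [0.5722, 0.0412, 0.1545]
orientation: [[0.998, 0.043, -0.051], [0.043, -0.999, -0.003], [-0.051, 0.0, -0.999]]
ft_force: [0.6, -0.2, -5.7]
finger_gap: 0.152
grasp_force: 60.2
```

>>> carry_out(
  increments=[
    {"travel": [0.02,0,-0.2],"delta_rot": [0,-0.012,0]},
    {"travel": [0.02,0,-0.2],"delta_rot": [0,-0.012,0]},
    {"travel": [0.02,0,-0.2],"delta_rot": [0,-0.012,0]},
    {"travel": [0.03,0,-0.2],"delta_rot": [0,-0.012,0]},
    {"travel": [0.03,0,-0.2],"delta_rot": [0,-0.012,0]},
    {"travel": [0.03,0,-0.2],"delta_rot": [0,-0.012,0]},
    {"travel": [0.03,0,-0.2],"delta_rot": [0,-0.012,0]},
    {"travel": [0.03,0,-0.2],"delta_rot": [0,-0.012,0]},
    {"travel": [0.03,0,-0.2],"delta_rot": [0,-0.012,0]},
    {"travel": [0.03,0,-0.2],"delta_rot": [0,-0.012,0]},
  ],
)

```text
t: 11.5
position: [0.5768, 0.0414, 0.1734]
orientation: [[0.984, 0.043, -0.171], [0.042, -0.999, -0.008], [-0.171, 0.0, -0.985]]
ft_force: [-1.1, -0.6, -1.3]
finger_gap: 0.153
grasp_force: 60.6
```

>>> carry_out(
  increments=[
    {"travel": [0,0,0],"delta_rot": [0,0,0]},
    {"travel": [0,0,0],"delta_rot": [0,0,0]},
    {"travel": [0,0,0],"delta_rot": [0,0,0]},
    {"travel": [0,0,0],"delta_rot": [0,0,0]},
    {"travel": [0,0,0],"delta_rot": [0,0,0]},
    {"travel": [0,0,0],"delta_rot": [0,0,0]},
    {"travel": [0,0,0],"delta_rot": [0,0,0]},
    {"travel": [0,0,0],"delta_rot": [0,0,0]},
  ],
)

```text
t: 12.5
position: [0.5767, 0.0414, 0.1732]
orientation: [[0.984, 0.043, -0.17], [0.042, -0.999, -0.008], [-0.171, 0.0, -0.985]]
ft_force: [-2.9, -0.8, -2.3]
finger_gap: 0.152
grasp_force: 60.7
```

```bash
python3 - <<'E'
from h import *
s=read_state();print(s["t"],s["position"],np.array(s["orientation"])[:,0],s["ft_force"],s["finger_gap"],s["grasp_force"])
c=get_image("side");cv2.imwrite("pics/s2.png",cv2.resize(c["image"][150:310,180:360],None,fx=4,fy=4)[:600])
E
```

```text
12.5 [0.57669362 0.04142357 0.17321117] [ 0.98442472  0.04230367 -0.17064107] [-2.86348379 -0.75343879 -2.25044425] 0.1518476963780362 60.68199634552002
```

View pics/s2.png

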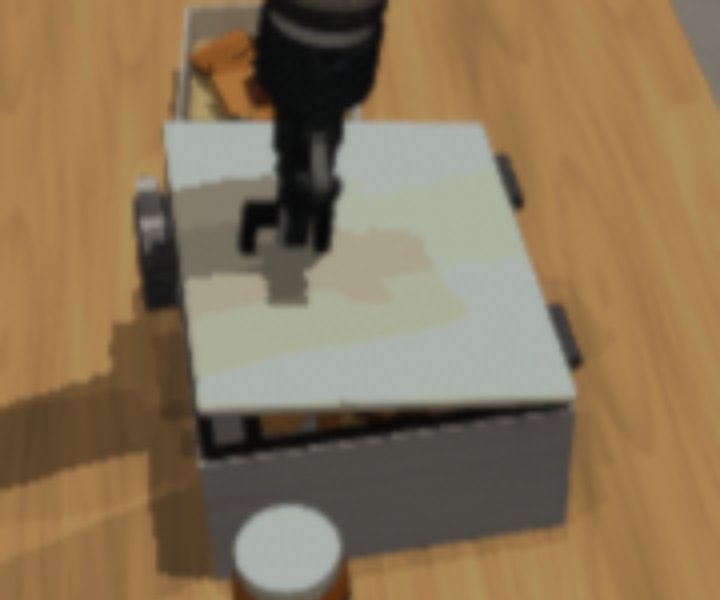

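The lid is open with its front edge visibly raised at crop (205,410) above the rim at (205,455). The fingers still grip the bar at (295,225), the lid is steady at about 0.17 rad, and the bolt knob is still far back at (145,185).

```bash
python3 -c "
from station import job_done;print(job_done())"
```

```text
the job is handed in; nothing more can be done
None
```

I handed the job in with the bolt drawn fully back to its stop and the lid pulled free of its seal, held steady by its handle at about 0.17 rad (front edge about 4 cm up); nothing touched the tub, jar or cutter, and no verdict came back.

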